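# Find a blind spacer's bore on the depth gauge and hold it bore-up

### The job

Two black octagonal printed spacers lie by the bench gauge; each has the same round mouth in both ends, but only one end is the deep blind bore. Take one spacer (either), feel on the gauge's level pin which end is the bore by pushing it on until the bore end sits fully home against the shoulder, turning the spacer end for end if it stops short; then draw it off and finish still holding it in the gripper, upright with the bore facing up, well clear of the bench (15 cm or so) and touching nothing else. Leave the other spacer and the small parts round about where they lie.

Things in the scene. Friction and masses are not known exactly. Their poses are not given: they have to be found in the camera images.
- spacer_a: black printed octagonal bar, 40 mm across flats, 66 mm long, 50 to 100 g, lying on a flat, two flats upright. Origin mid-length on its axis, 20 mm above the bench; x along its length, z up. Round mouth 22 mm wide in each end: one is the blind bore, 34 mm deep, the other a seat 6 mm deep. Which end is which is not told here and differs: feel for it.
- spacer_b: second spacer, same outside: black printed octagonal bar, 40 mm across flats, 66 mm long, 50 to 100 g, lying on a flat, two flats upright. Origin mid-length on its axis, 20 mm above the bench; x along its length, z up. Round mouth 22 mm wide in each end: one is the blind bore, 34 mm deep, the other a seat 6 mm deep. Which end is which is not told here and differs: feel for it.
- gauge: the bore-depth gauge, screwed down: an aluminium angle bracket, base 100 x 70 x 12 mm, with an upright 50 mm wide, 105 mm high over the bench. Origin under the middle of the base, on the bench; z up; x points from the pin towards the upright (the pin points along -x, roughly at the robot). The bench midway between the spacers, 45 to 50 cm ahead of the robot, is free.
- pin_shoulder (a point): centre of the shoulder face, 85 mm above the bench, axes as the gauge's. From it the level steel pin, 16 mm thick, chamfered nose, stands out 30 mm along -x; the shoulder is 38 mm across, 6 mm before the upright. A spacer is home when its bore end meets the shoulder: its middle is then 33 mm from this point. With the seat end on the pin it stops 24 mm short of that.
- arbor: small steel arbor, 17 x 83 x 17 mm, lying on the bench; origin at the centre of its underside. To be left alone.
- block: black printed block, 27 x 36 x 35 mm, standing on the bench; origin at the centre of its underside. To be left alone.
- peg: white printed peg, 15 x 50 x 10 mm, lying on the bench; origin at the centre of its underside. To be left alone.
Mind the look-alikes: they are no part of the job. What is shaped like the spacer_a but yellow is not meant.

How it is judged (in metres and radians):
On the way:
1. a spacer sits with its bore fully home on the gauge pin (((distance between spacer_a and pin_shoulder below 0.037 m and angle between the x axis of spacer_a and the x axis of gauge, either way round below 0.12 rad) or (distance between spacer_b and pin_shoulder below 0.037 m and angle between the x axis of spacer_b and the x axis of gauge, either way round below 0.12 rad))), for 0.2 s.
At the end, for the whole second after the job is handed in: The spacer that was gauged is held still between the fingers, its middle more than 10 cm above the bench, its axis within 0.3 rad of vertical with the deep bore facing up, and it does not touch the gauge (((angle between spacer_a's own x axis and vertical below 0.3 rad and height (world z) of spacer_a above 0.1 m and contact force between the fingers and spacer_a above 1 N and contact force between spacer_a and gauge below 0.2 N and linear speed of spacer_a below 0.03 m/s) or (angle between spacer_b's own x axis and vertical above 2.8416 rad and height (world z) of spacer_b above 0.1 m and contact force between the fingers and spacer_b above 1 N and contact force between spacer_b and gauge below 0.2 N and linear speed of spacer_b below 0.03 m/s))); the arm keeps its last pose, push and grip.
It fails at once if both spacers moved more than 3 cm (distance of each of spacer_a, spacer_b from where it was at the start of the episode above 0.03 m).
It fails at once if the arbor, the block or the peg moved more than 3 cm (distance of any of arbor, block, peg from where it was at the start of the episode above 0.03 m).
It also fails if it takes over 67 s, if anything falls off the work surface, if the arm or the gripper's body presses on something with over 40 N, if the wrist force passes 120 N, or if a joint passes its speed limit or range.

### The arm

A 6-joint arm with a two-finger parallel gripper is mounted at the origin on a cart in front of the work surface, level with it; the furniture and walls round the work are solid. World frame = base frame: x ahead of the robot, y to its left, z up, the work surface at z = 0. Lengths are in mm, angles in rad, forces in N, time in s.
With the tool pointing down it reaches from about 225 to 875 mm from the base axis. Payload 3.4 kg.
Tool frame: the origin (TCP) lies between the finger pads; the fingertips stand 14 mm ahead of it and the grasp point (between the pads) lies 5 mm behind it; z points along the fingers, y is the line along which they close (so a half turn about z gives the same grasp; the last joint's range is limited). The gripper opens to 85 mm and grips with 20 to 120 N. Pads are 22 mm wide; open, the fingers measure 114 mm over their backs; the gripper's body (76 mm by 85 mm) begins 54 mm behind the grasp point. The pads swing forward as they close: fully open they stand 13 mm farther back than shut.
Start: joints at [-1.336, 0.276, 1.505, -0, 1.361, -0.121], TCP at [200.296, -539.02, 245.328] pointing down, gripper open.
Joint ranges: [-2.89, 2.89], [-0.75, 2.08], [0.22, 2.7], [-1.18, 4.32], [0.11, 2.71], [-2.7, 2.7]. Speed limits (rad/s): [2.57, 2.57, 3.14, 3.14, 3.14, 3.14].

### API

Orientations are given as a 3x3 rotation matrix whose columns are the frame's x, y, z axes.
In Python, from rig import arm, optics gives the robot as it stands.
- The arm moves only by the shell command python3 -m jog 'ROWS' [OPENING] [FORCE]. ROWS is JSON, a list of rows, each a list of 6 numbers: the shift along the tool's x, y, z in mm, then the turn, a rotation vector about the tool's x, y, z in rad. A call has 1 to 12 rows; each row shifts and turns the commanded pose from where the row before left it, along the tool's axes as they then stand; what a row does not reach is not made up. A row lasts 1/10 s, in which the tool goes at most 50 mm and 8.59 degrees, less where a joint would pass 70% of its speed; a pose out of reach is approached as far as the arm can. A call with a gripper value outside its range is refused whole. OPENING is the opening, from 0 (shut) to 1 (fully open), set as the call begins (- or left out, the last holds). The fingers move at their own pace and stop on an object; FORCE is the grip in N (left out, the last holds). Time passes only in rows, so rows that do not move let the fingers close. It gives the time, the measured TCP pose, the force, the opening and the grip force at its end, in the units of the state.
- arm.read_state(): the state, without advancing time (a new reading comes with each control period).
- optics.get_image(name): name is "scene" or "top" or "wrist"; returns the picture (420x560x3 uint8, blue, green, red); there is no depth.
- optics.camera_params(name): a dict with "mtx" (3x3 intrinsics, pixels), "R" (3x3) and "t" (3): a world point X has camera coordinates R X + t; the wrist camera has in their place "T_tool_cam" (4x4, takes a point from camera to tool coordinates, whose origin is the TCP and whose axes are the flange's). Camera axes: x right, y down, z forward; pixel columns grow to the right and rows downward; lengths in mm; the calibration is good to about 2 mm. A picture is of the moment at which its call begins: read the wrist's pose just before it. camera_params takes no time and is no camera call.
- arm.sign_off(): hands the job in; it is judged then, once.
Trained networks look in the newest picture that a camera, given by its name, has taken for a name from the list of things; names that differ only in an ending like _2 or _b are one class to them, and where a whole thing is asked for, a point or a joint stands for the part that bears it (a point fixed in the world has none). Each returns a list of dicts, best first, with "confidence" (0 to 1); they miss things now and then, are a little off and sometimes report something else, mostly with a low value. They report only what shows in the picture. A call takes as long as a camera call. They do not tell look-alikes from the thing itself.
- optics.look_for(camera, thing): "extent" ([left, top, right, bottom] in pixels, round what is visible of it).
- optics.silhouettes(camera, thing): "pixels" (420x560 bool, what is visible of it) and "extent" ([left, top, right, bottom] in pixels, round what is visible of it).
- optics.pinpoint(camera, thing): "xy" ([column, row] in pixels: a listed point, or the origin of a listed thing).
The state is a dict: "clock": time; "joints": joint angles; "joint_velocities": joint speeds; "joint_efforts": joint torques, N m; "tcp_pos": TCP position; "orientation": TCP orientation; "force": force on the tool from outside, world axes, zero at the start; "ft_torque": the same for the moment, N m; "opening": opening from 0.0 (shut) to 1.0 (fully open); "finger_force": force on a finger pad.
Only numpy, scipy, OpenCV 4.12 (cv2) and the standard library are available. Lean on these libraries where they do the work, as an engineer would, in place of code of your own. Each camera call takes 0.05 s, during which the arm holds its last target. There are 200 camera calls.

## Working session

There is one attempt and no reset: what is moved stays moved. The work goes in short steps, Python scripts to look and compute and a shell command to move; the robot and the scene stay as the last step left them, time stands still between calls to the robot, and variables do not carry over. Pictures are saved under pics/ and viewed, at most 10 in all, crops included, and the job is handed in when it is done.

```bash
ls; mkdir -p pics; python3 - <<'E'
from rig import arm, optics
import cv2, numpy as np
for c in ["top","scene"]:
    im=optics.get_image(c); cv2.imwrite(f"pics/{c}0.png",im)
    p=optics.camera_params(c); print(c,np.round(p["mtx"],1).tolist(),np.round(p["R"],3).tolist(),np.round(p["t"],1).tolist())
    for n in ["spacer_a","gauge","pin_shoulder","arbor","block","peg"]:
        f=optics.pinpoint(c,n); print(n,[(np.round(d["xy"]).tolist(),round(d["confidence"],2)) for d in f])
        f=optics.look_for(c,n); print('   ',[(np.round(d["extent"]).tolist(),round(d["confidence"],2)) for d in f])
print(arm.read_state())
E
```

```text
pics
top [[499.3, 0.0, 275.6], [0.0, 499.3, 211.6], [0.0, 0.0, 1.0]] [[0.003, -1.0, -0.01], [-0.994, -0.002, -0.111], [0.111, 0.01, -0.994]] [-1.3, 581.2, 1111.5]
spacer_a [([158.0, 245.0], 0.92), ([209.0, 235.0], 0.82), ([363.0, 257.0], 0.71)]
    [([347.0, 243.0, 380.0, 272.0], 0.85), ([197.0, 221.0, 220.0, 252.0], 0.58), ([139.0, 233.0, 177.0, 258.0], 0.57)]
gauge [([259.0, 198.0], 0.97)]
    [([239.0, 173.0, 279.0, 222.0], 0.82)]
pin_shoulder [([255.0, 194.0], 0.89)]
    [([234.0, 175.0, 276.0, 224.0], 0.98)]
arbor [([374.0, 187.0], 0.66)]
    [([357.0, 184.0, 385.0, 194.0], 0.53)]
block [([160.0, 247.0], 0.26)]
    [([185.0, 189.0, 202.0, 204.0], 0.66)]
peg [([213.0, 162.0], 0.43), ([257.0, 192.0], 0.37)]
    [([208.0, 151.0, 220.0, 173.0], 0.47)]
scene [[471.8, 0.0, 279.8], [0.0, 471.8, 208.7], [0.0, 0.0, 1.0]] [[-0.832, -0.554, -0.004], [-0.426, 0.644, -0.636], [0.355, -0.527, -0.772]] [470.9, 290.6, 812.0]
spacer_a [([362.0, 184.0], 0.86), ([254.0, 291.0], 0.75)]
    [([203.0, 322.0, 242.0, 364.0], 0.92), ([342.0, 168.0, 377.0, 202.0], 0.82), ([234.0, 271.0, 272.0, 312.0], 0.
[... 612 characters left out ...]
 -1.21001193e-01]), 'joint_velocities': array([ 0.00147132,  0.00170462, -0.00136457, -0.00199936,  0.00108907,
        0.00071803]), 'joint_efforts': array([ 1.25705563e-03, -4.16662395e+01, -2.46096504e+01,  1.18627477e-04,
        6.01422835e-04, -5.24733665e-06]), 'tcp_pos': array([ 200.2996014 , -538.99077269,  245.33551666]), 'orientation': array([[ 9.37360672e-01,  3.48360403e-01,  7.91907596e-06],
       [ 3.48360403e-01, -9.37360670e-01, -6.35230139e-05],
       [-1.47058724e-05,  6.23026675e-05, -9.99999998e-01]]), 'force': array([-0.12841349,  0.11026187,  0.37510185]), 'ft_torque': array([ 0.00854229, -0.00989232, -0.06741061]), 'finger_force': 0.0, 'opening': 0.9998601099957062}
```

```bash
python3 - <<'E'
import cv2
a=cv2.imread("pics/top0.png")[140:280,130:397]
cv2.imwrite("pics/topc.png",cv2.resize(a,None,fx=2.99,fy=2.99,interpolation=cv2.INTER_CUBIC))
b=cv2.imread("pics/scene0.png")[140:370,170:400]
cv2.imwrite("pics/scenec.png",cv2.resize(b,None,fx=2.6,fy=2.6,interpolation=cv2.INTER_CUBIC))
E
```

```text
(no output)
```

View pics/topc.png

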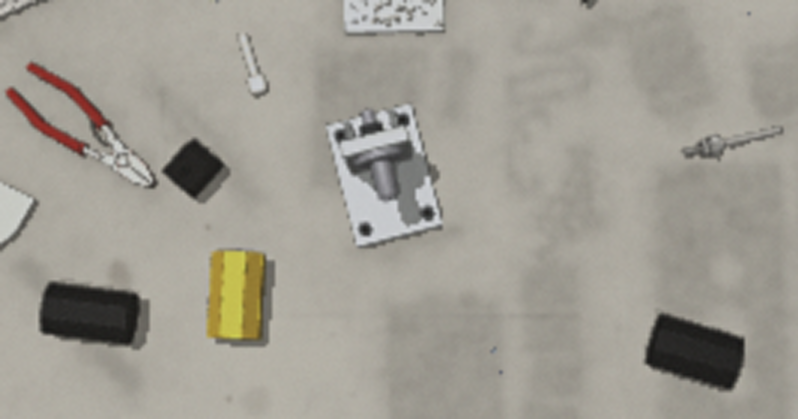

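View pics/scenec.png

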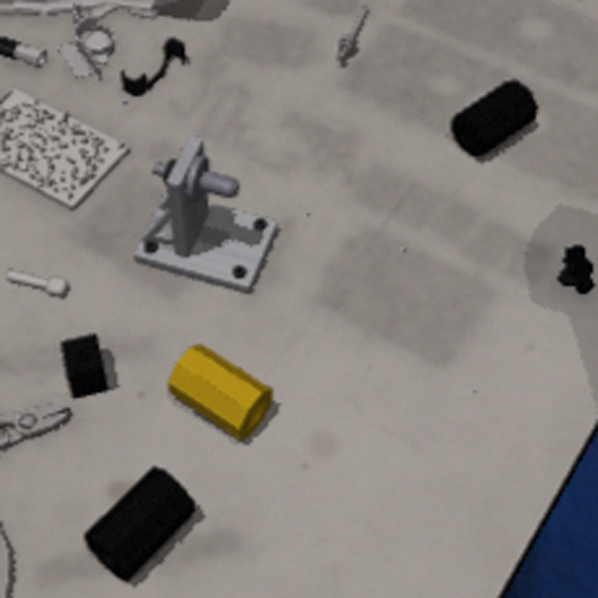

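The black octagonal bars at top pixels (158,245) and (363,257) are both spacers. The bar at (209,235) is the yellow look-alike, and the block is at (193,197). I'll take the right-hand one at (363,257): it is black, the right size and stands alone, and the enlarged crop confirms this.

```bash
cat > h.py <<'E'
import numpy as np, cv2
from rig import arm, optics
def cam(c,st=None):
    p=optics.camera_params(c); K=np.array(p["mtx"])
    if "R" in p: return K,np.array(p["R"]),np.array(p["t"])
    T=np.array(p["T_tool_cam"]); st=st or arm.read_state()
    Rw=st["orientation"]@T[:3,:3]; o=st["tcp_pos"]+st["orientation"]@T[:3,3]
    return K,Rw.T,-Rw.T@o
def back(C,uv,z):
    K,R,t=C; d=np.linalg.inv(K)@np.c_[np.atleast_2d(uv),np.ones(len(np.atleast_2d(uv)))].T
    o=-R.T@t; d=R.T@d; s=(z-o[2])/d[2]; return (o[:,None]+d*s).T
def proj(C,X):
    K,R,t=C; q=K@(R@np.atleast_2d(X).T+t[:,None]); return (q[:2]/q[2]).T
def octa(x,y,yaw,L=66,z=20):
    # spacer outline vertices
    a=20/np.cos(np.pi/8); th=np.arange(8)*np.pi/4+np.pi/8
    P=np.array([[s*L/2,a*np.cos(q),a*np.sin(q)+z] for s in(-1,1) for q in th])
    c,s=np.cos(yaw),np.sin(yaw)
    return P@np.array([[c,-s,0],[s,c,0],[0,0,1]]).T+[x,y,0]
def fit(C,mask,x0):
    from scipy.optimize import minimize
    m=mask.astype(np.uint8)
    def cost(p):
        h=cv2.convexHull(np.round(proj(C,octa(p[0],p[1],p[2]))*16).astype(np.int32))
        r=np.zeros_like(m); cv2.fillPoly(r,[h],1,shift=4)
        return 1-(r&m).sum()/max(1,(r|m).sum())
    S=np.array([x0]+[np.add(x0,d) for d in([15,0,0],[0,15,0],[0,0,.3])])
    r=minimize(cost,x0,method="Nelder-Mead",options=dict(initial_simplex=S,xatol=.01,fatol=1e-4)); return r.x,r.fun
E
python3 - <<'E'
from h import *
C=cam("top"); im=optics.get_image("top")
for d in optics.silhouettes("top","spacer_a"):
    m=d["pixels"]; e=d["extent"]; c=back(C,[(e[0]+e[2])/2,(e[1]+e[3])/2],25)[0]
    print(np.round(e),d["confidence"],im[m].mean(0).round(), [np.round(fit(C,m,[c[0],c[1],y])[0],2).tolist()+[round(fit(C,m,[c[0],c[1],y])[1],3)] for y in(0.3,1.3,1.9)])
cr=np.array([(328,125),(412,103),(441,225),(358,246)])/2.99+[130,140]
B=back(C,cr,12); print(B.round(1),B.mean(0), [np.linalg.norm(B[i]-B[i-1]).round(1) for i in range(4)])
v=(B[0]+B[1]-B[2]-B[3]); print("gauge yaw",np.arctan2(v[1],v[0]))
for c in("top","scene"):
    D=cam(c); optics.get_image(c); f=optics.pinpoint(c,"pin_shoulder")[0]; print(f["xy"],back(D,f["xy"],85))
print(proj(C,[0,0,0]),{k:np.round(v,3).tolist() for k,v in optics.camera_params("wrist").items()})
E
```

```text
[143. 235. 176. 254.] 0.94 [44. 46. 47.] [[506.77, 267.2, 1.38, np.float64(0.037)], [507.24, 267.79, 1.4, np.float64(0.045)], [506.57, 267.17, 1.38, np.float64(0.042)]]
[346. 247. 380. 269.] 0.74 [35. 37. 38.] [[478.59, -197.17, 1.29, np.float64(0.079)], [479.01, -196.79, 1.32, np.float64(0.091)], [479.03, -197.51, 1.28, np.float64(0.09)]]
[200. 220. 218. 253.] 0.64 [ 66. 152. 167.] [[519.92, 154.87, -0.02, np.float64(0.057)], [520.27, 153.58, 3.08, np.float64(0.066)], [521.25, 154.7, 3.12, np.float64(0.052)]]
[[653.9  85.   12. ]
 [671.5  19.1  12. ]
 [575.   -4.   12. ]
 [558.5  60.6  12. ]] [614.71596469  40.16708233  12.        ] [np.float64(98.5), np.float64(68.3), np.float64(99.2), np.float64(66.7)]
gauge yaw 0.24301396716862597
[253.2, 190.6] [[621.72515549  49.04309768  85.        ]]
[247.0, 211.7] [[612.70291482  46.63199061  85.        ]]
[[274.96129728 472.71768947]] {'mtx': [[348.927, 0.0, 288.309], [0.0, 348.927, 204.773], [0.0, 0.0, 1.0]], 'T_tool_cam': [[-0.0, -0.949, -0.316, 81.027], [1.0, -0.0, -0.0, 0.47], [-0.0, -0.316, 0.949, -129.19], [0.0, 0.0, 0.0, 1.0]]}
```

```bash
python3 -m jog '[[38,-22.3,10,0,0,0],[38,-22.3,10,0,0,0],[38,-22.3,10,0,0,0],[38,-22.3,10,0,0,0],[38,-22.3,10,0,0,0],[38,-22.3,10,0,0,0],[38,-22.3,10,0,0,0],[38,-22.3,10,0,0,0],[38,-22.3,10,0,0,0],[38,-22.4,10,0,0,0]]' 1 && python3 -m jog '[[0,0,0,0,0,-0.1335],[0,0,0,0,0,-0.1335],[0,0,0,0,0,-0.1335],[0,0,0,0,0,-0.1335],[0,0,0,0,0,-0.1335],[0,0,0,0,0,-0.1335],[0,0,0,0,0,-0.133],[0,0,0,0,0,0],[0,0,0,0,0,0]]'
python3 - <<'E'
from h import *
st=arm.read_state(); C=cam("wrist",st); im=optics.get_image("wrist"); cv2.imwrite("pics/w1.png",im)
print(st["tcp_pos"],st["orientation"].round(3).tolist(),st["joints"].round(2))
for d in optics.silhouettes("wrist","spacer_a"):
    m=d["pixels"]; print(d["extent"],d["confidence"]); print(fit(C,m,[479,-197,1.29]))
    m2=(im.max(2)<75)&cv2.dilate(m.astype(np.uint8),np.ones((9,9))).astype(bool); print(fit(C,m2,[479,-197,1.29]))
E
```

```text
clock: 2.6
tcp_pos: [479.9, -196.1, 145.2]
orientation: [[0.937, 0.348, 0.001], [0.348, -0.937, -0.001], [0.001, 0.001, -1.0]]
force: [0.4, -0.4, 0.3]
opening: 1.002
finger_force: 0.0
clock: 3.5
tcp_pos: [478.8, -197.6, 145.4]
orientation: [[0.28, 0.96, 0.0], [0.96, -0.28, -0.0], [-0.0, 0.0, -1.0]]
force: [-0.9, 0.7, -0.6]
opening: 1.001
finger_force: 0.0
[ 478.84240768 -197.56943712  145.36993037] [[0.28, 0.96, 0.0], [0.96, -0.28, -0.0], [-0.0, 0.0, -1.0]] [-0.53  0.27  1.78 -0.    1.09 -0.24]
[265.4, 155.7, 318.8, 252.1] 0.75
(array([ 479.6761863 , -198.61798495,    1.27957301]), np.float64(0.023326959847036366))
(array([ 479.56440854, -199.18324421,    1.28299351]), np.float64(0.04292009963594556))
```

View pics/w1.png

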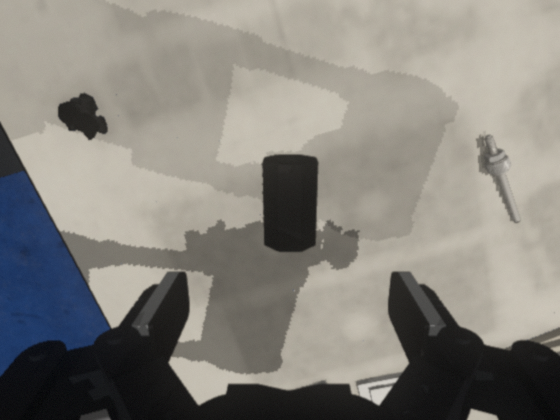

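The wrist view shows the spacer centred at (290,203) between the open fingers. The wrist fit and the top fit agree within 2 mm. Descending to grasp.

```bash
python3 -m jog '[[-0.9,1.1,36,0,0,0],[0,0,36,0,0,0],[0,0,30,0,0,0],[0,0,16,0,0,0],[0,0,10,0,0,0],[0,0,0,0,0,0]]' 1 80 && python3 -m jog '[[0,0,0,0,0,0],[0,0,0,0,0,0],[0,0,0,0,0,0],[0,0,0,0,0,0],[0,0,0,0,0,0],[0,0,0,0,0,0],[0,0,0,0,0,0],[0,0,0,0,0,0]]' 0 80
```

```text
clock: 4.2
tcp_pos: [479.0, -198.4, 16.2]
orientation: [[0.278, 0.961, -0.002], [0.961, -0.278, 0.001], [0.001, -0.002, -1.0]]
force: [-1.2, -0.6, -0.7]
opening: 1.003
finger_force: 0.0
clock: 5.0
tcp_pos: [480.4, -199.2, 18.6]
orientation: [[0.277, 0.961, 0.002], [0.961, -0.277, -0.001], [-0.001, 0.003, -1.0]]
force: [0.1, 0.6, 5.8]
opening: 0.453
finger_force: 80.9
```

```bash
python3 -m jog '[[0,0,-20,0,0,0],[0,0,-40,0,0,0],[0,0,-40,0,0,0],[0,0,-40,0,0,0],[0,0,-41,0,0,0],[0,0,0,0,0,0.131],[0,0,0,0,0,0.131],[0,0,0,0,0,0.131],[0,0,0,0,0,0.131]]' && python3 -m jog '[[0,0,0,0,0,0.131],[0,0,0,0,0,0.131],[0,0,0,0,0,0.131],[0,0,0,0,0,0.129],[21.9,-34.2,0,0,0,0],[21.9,-34.2,0,0,0,0],[21.9,-34.2,0,0,0,0],[21.9,-34.2,0,0,0,0],[21.9,-34.2,0,0,0,0],[21.9,-34.2,0,0,0,0],[0,0,0,0,0,0],[0,0,0,0,0,0]]'
python3 - <<'E'
from h import *
st=arm.read_state(); C=cam("wrist",st); im=optics.get_image("wrist"); cv2.imwrite("pics/w2.png",im)
print(st["tcp_pos"],st["orientation"].round(3).tolist(),st["joints"].round(2),st["force"],st["opening"])
for d in optics.pinpoint("wrist","pin_shoulder"): print(d, back(C,d["xy"],85))
for d in optics.pinpoint("wrist","gauge"): print(d, back(C,d["xy"],0))
E
```

```text
clock: 5.9
tcp_pos: [479.3, -198.5, 198.6]
orientation: [[0.725, 0.689, 0.0], [0.689, -0.725, -0.0], [0.0, 0.0, -1.0]]
force: [0.3, -0.3, -0.4]
opening: 0.452
finger_force: 80.5
clock: 7.1
tcp_pos: [557.3, 32.9, 198.2]
orientation: [[0.97, 0.244, -0.0], [0.244, -0.97, -0.001], [-0.001, 0.001, -1.0]]
force: [-0.4, -0.4, -1.4]
opening: 0.45
finger_force: 80.7
[557.30556808  32.88740122 198.19400266] [[0.97, 0.244, -0.0], [0.244, -0.97, -0.001], [-0.001, 0.001, -1.0]] [-0.07  0.28  1.62 -0.    1.24  1.26] [-0.35085492 -0.37066357 -1.42140185] 0.450046341700499
{'xy': [298.4, 121.1], 'confidence': 0.9} [[617.27850288  40.32899938  85.        ]]
{'xy': [294.1, 116.4], 'confidence': 0.17} [[619.57005078  43.92583735  85.        ]]
{'xy': [295.7, 112.1], 'confidence': 0.94} [[617.79604217  40.53842468   0.        ]]
```

View pics/w2.png

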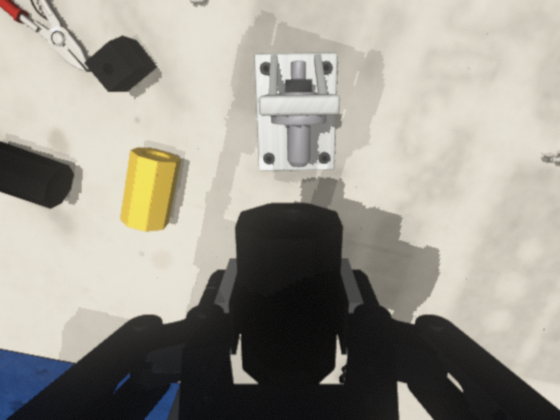

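The gauge pin runs down the picture from the shoulder at (298,120) to the nose at (299,165). The held spacer is straight in the fingers at (289,290). Next I refine the pin axis.

```bash
python3 - <<'E'
from h import *
C=cam("wrist"); im=cv2.imread("pics/w2.png"); g=cv2.cvtColor(im,cv2.COLOR_BGR2GRAY)
for r in (118,121,124,130,138,146,154,160,164,167): print(r,g[r,270:330:2].tolist())
print([g[r,299] for r in range(90,175)])
print(back(C,[[255,54],[338,53],[335.5,169],[257.5,170]],12).round(1))
crop=cv2.resize(im[45:215,220:360],None,fx=3.5,fy=3.5,interpolation=cv2.INTER_CUBIC); cv2.imwrite("pics/w2c.png",crop)
E
```

```text
118 [205, 122, 127, 140, 151, 156, 159, 164, 163, 169, 175, 181, 188, 191, 192, 189, 183, 176, 170, 165, 161, 156, 152, 147, 140, 133, 120, 110, 117, 129]
121 [213, 127, 133, 145, 152, 158, 160, 162, 164, 169, 173, 175, 175, 176, 177, 173, 166, 164, 160, 159, 155, 153, 148, 145, 138, 131, 117, 106, 116, 128]
124 [231, 217, 207, 196, 189, 180, 180, 156, 147, 142, 149, 144, 145, 147, 146, 144, 146, 133, 130, 126, 130, 130, 126, 127, 123, 124, 125, 124, 128, 129]
130 [231, 228, 228, 225, 227, 228, 224, 219, 192, 123, 139, 149, 161, 169, 177, 172, 163, 151, 137, 120, 113, 127, 126, 126, 127, 126, 125, 128, 129, 135]
138 [229, 227, 226, 225, 226, 226, 225, 217, 194, 126, 141, 152, 163, 169, 173, 168, 158, 148, 134, 118, 114, 126, 126, 125, 163, 214, 216, 216, 218, 221]
146 [228, 224, 222, 223, 223, 225, 223, 215, 193, 125, 142, 151, 160, 168, 169, 162, 155, 145, 130, 114, 111, 127, 124, 127, 161, 213, 214, 216, 216, 219]
154 [98, 124, 205, 221, 218, 224, 222, 214, 195, 132, 142, 152, 160, 163, 163, 160, 153, 142, 129, 110, 110, 125, 124, 124, 127, 112, 88, 85, 86, 124]
160 [68, 87, 149, 2
[... 1097 characters left out ...]
 np.uint8(174), np.uint8(173), np.uint8(172), np.uint8(171), np.uint8(172), np.uint8(172), np.uint8(171), np.uint8(171), np.uint8(171), np.uint8(170), np.uint8(167), np.uint8(169), np.uint8(167), np.uint8(165), np.uint8(165), np.uint8(165), np.uint8(164), np.uint8(162), np.uint8(163), np.uint8(163), np.uint8(162), np.uint8(163), np.uint8(160), np.uint8(161), np.uint8(161), np.uint8(159), np.uint8(160), np.uint8(156), np.uint8(150), np.uint8(140), np.uint8(132), np.uint8(132), np.uint8(142), np.uint8(179), np.uint8(201), np.uint8(193), np.uint8(176), np.uint8(174), np.uint8(175), np.uint8(176), np.uint8(178)]
[[655.6  83.5  12. ]
 [672.9  16.6  12. ]
 [577.9  -9.1  12. ]
 [559.7  60.5  12. ]]
```

View pics/w2c.png

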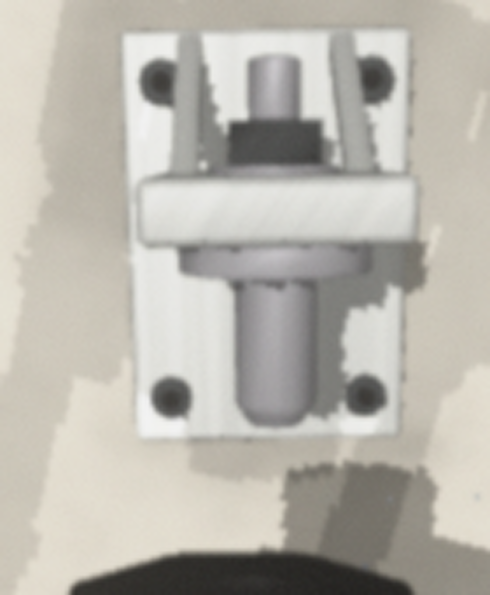

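```bash
python3 - <<'E'
from h import *
st=arm.read_state(); C=cam("wrist",st)
B=back(C,[[298.9,128],[298.9,158]],85); v=B[0]-B[1]; print(B.round(1),"pin yaw",np.arctan2(v[1],v[0]))
S=back(C,[[298.9,122]],104)[0]; print("shoulder top edge",S.round(1), "nose",back(C,[298.9,166],85).round(1))
R=st["orientation"]; print("TCP->",[ (R.T@(np.r_[b[:2],85]-st["tcp_pos"])).round(1).tolist() for b in (B[0],B[1],S)])
print("tool yaw",np.arctan2(R[1,0],R[0,0]))
# spacer axis in the hand: edges columns
g=cv2.cvtColor(cv2.imread("pics/w2.png"),cv2.COLOR_BGR2GRAY)
for r in(222,235,248): 
    x=np.where(g[r,200:380]<70)[0]+200; print(r,x.min(),x.max())
E
```

```text
[[612.7  36.9  85. ]
 [592.7  31.8  85. ]] pin yaw 0.25188760000834437
shoulder top edge [618.1  38.9 104. ] nose [[587.2  30.3  85. ]]
TCP-> [[55.4, 7.7, 113.3], [34.8, 7.9, 113.3], [61.2, 7.1, 113.3]]
tool yaw 0.2427128074613893
222 238 340
235 236 341
248 237 341
```

```bash
python3 -m jog '[[-25,4.3,0,0,0,-0.0075],[-25,4.3,0,0,0,0],[0,0,38,0,0,0],[0,0,38,0,0,0],[0,0,38,0,0,0],[0,0,0,0,0,0],[0,0,0,0,0,0],[0,0,0,0,0,0]]'
python3 - <<'E'
from h import *
import time
im=optics.get_image("scene"); P=[];C=cam("scene")
st=arm.read_state(); R=st["orientation"]; yaw=np.arctan2(R[1,0],R[0,0]); print(st["tcp_pos"].round(1),yaw,st["force"].round(1))
g=np.array([.9689,.2474,0]);S=np.array([617.5,38.3,85])
d=S-st["tcp_pos"]; print("along",d@g,"lat(tool y)",d@[.2474,-.9689,0])
cv2.imwrite("pics/s2.png",cv2.resize(im[150:290,190:330],None,fx=4.2,fy=4.2,interpolation=cv2.INTER_CUBIC))
E
```

```text
clock: 8.05
tcp_pos: [512.9, 10.8, 86.2]
orientation: [[0.969, 0.248, 0.004], [0.248, -0.969, -0.001], [0.004, 0.002, -1.0]]
force: [1.0, 0.6, 0.3]
opening: 0.452
finger_force: 80.7
[513.   11.   86.4] 0.25076884405242766 [-0.3  0.6 -0.8]
along 107.99795553095274 lat(tool y) -0.5999931828710139
```

View pics/s2.png

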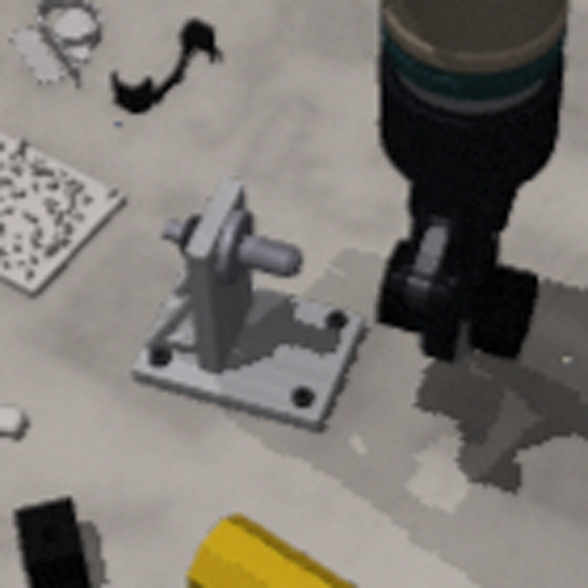

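The spacer is level in the fingers and lines up with the pin; it sits about 47 mm short of the nose. Approaching, then easing on.

```bash
python3 -m jog '[[14,-0.3,2,0,0,0],[14,0,0,0,0,0],[12,0,0,0,0,0],[0,0,0,0,0,0],[0,0,0,0,0,0]]' && python3 -m jog '[[3,0,0,0,0,0],[3,0,0,0,0,0],[2,0,0,0,0,0],[0,0,0,0,0,0],[0,0,0,0,0,0]]'
```

```text
clock: 8.6
tcp_pos: [550.0, 22.1, 82.0]
orientation: [[0.968, 0.249, -0.001], [0.249, -0.968, -0.0], [-0.001, -0.0, -1.0]]
force: [-0.3, -0.5, -0.3]
opening: 0.454
finger_force: 80.7
clock: 9.1
tcp_pos: [557.5, 23.8, 82.3]
orientation: [[0.969, 0.249, -0.0], [0.249, -0.969, -0.0], [-0.0, 0.0, -1.0]]
force: [-0.2, 0.1, -1.8]
opening: 0.455
finger_force: 80.7
```

```bash
python3 -m jog '[[2,0,-0.7,0,0,0],[2,0,0,0,0,0],[0,0,0,0,0,0],[0,0,0,0,0,0]]' && python3 -m jog '[[1.5,0,0,0,0,0],[1.5,0,0,0,0,0],[0,0,0,0,0,0],[0,0,0,0,0,0]]'
```

```text
clock: 9.5
tcp_pos: [561.5, 24.8, 83.0]
orientation: [[0.969, 0.249, -0.0], [0.249, -0.969, -0.0], [-0.0, 0.0, -1.0]]
force: [-0.7, 1.2, 0.1]
opening: 0.452
finger_force: 80.7
clock: 9.9
tcp_pos: [564.5, 25.5, 82.9]
orientation: [[0.969, 0.249, -0.0], [0.249, -0.969, -0.0], [-0.0, 0.0, -1.0]]
force: [-0.0, -0.0, -0.2]
opening: 0.45
finger_force: 80.7
```

```bash
python3 -m jog '[[1.5,0,0,0,0,0],[1.5,0,0,0,0,0],[1,0,0,0,0,0],[0,0,0,0,0,0],[0,0,0,0,0,0]]' && python3 -m jog '[[1.5,0,0,0,0,0],[1.5,0,0,0,0,0],[1,0,0,0,0,0],[0,0,0,0,0,0],[0,0,0,0,0,0]]'
```

```text
clock: 10.4
tcp_pos: [568.3, 26.5, 83.0]
orientation: [[0.969, 0.249, -0.0], [0.249, -0.969, -0.0], [-0.0, 0.0, -1.0]]
force: [-0.7, -0.1, -1.0]
opening: 0.454
finger_force: 80.7
clock: 10.9
tcp_pos: [572.1, 27.5, 82.9]
orientation: [[0.969, 0.249, -0.0], [0.249, -0.969, -0.0], [-0.0, 0.0, -1.0]]
force: [0.4, -0.1, -0.4]
opening: 0.451
finger_force: 80.7
```

```bash
python3 -m jog '[[2,0,0,0,0,0],[2,0,0,0,0,0],[2,0,0,0,0,0],[2,0,0,0,0,0],[1,0,0,0,0,0],[0,0,0,0,0,0],[0,0,0,0,0,0]]' && python3 -m jog '[[1,0,0,0,0,0],[1,0,0,0,0,0],[1,0,0,0,0,0],[0,0,0,0,0,0],[0,0,0,0,0,0]]'
```

```text
clock: 11.6
tcp_pos: [580.8, 29.8, 82.9]
orientation: [[0.969, 0.249, -0.0], [0.249, -0.969, -0.0], [-0.0, 0.0, -1.0]]
force: [0.6, 0.4, -1.5]
opening: 0.45
finger_force: 80.7
clock: 12.1
tcp_pos: [583.8, 30.5, 83.0]
orientation: [[0.969, 0.249, -0.0], [0.249, -0.969, -0.0], [-0.0, 0.0, -1.0]]
force: [-0.2, -0.2, -1.1]
opening: 0.452
finger_force: 80.7
```

Deep on the pin, about 34.6 mm from the shoulder, with no force yet. Easing on until it touches.

```bash
python3 -m jog '[[1,0,0,0,0,0],[1,0,0,0,0,0],[0,0,0,0,0,0],[0,0,0,0,0,0]]' && python3 -m jog '[[1,0,0,0,0,0],[0,0,0,0,0,0],[0,0,0,0,0,0]]'
```

```text
clock: 12.5
tcp_pos: [584.6, 30.7, 82.8]
orientation: [[0.969, 0.249, -0.002], [0.249, -0.969, -0.001], [-0.002, -0.0, -1.0]]
force: [-4.0, -2.2, 1.3]
opening: 0.454
finger_force: 81.1
clock: 12.8
tcp_pos: [584.6, 30.7, 82.7]
orientation: [[0.968, 0.249, -0.004], [0.249, -0.968, -0.001], [-0.005, -0.0, -1.0]]
force: [-6.2, -3.1, 2.8]
opening: 0.448
finger_force: 81.3
```

The force rises and the tool stops with the spacer's middle about 33.5 mm from the shoulder, so the bore end leads and is home. I'll press a little, hold, then draw off.

```bash
python3 -m jog '[[1.5,0,0,0,0,0],[0,0,0,0,0,0],[0,0,0,0,0,0],[0,0,0,0,0,0],[0,0,0,0,0,0],[0,0,0,0,0,0]]' && python3 -m jog '[[-4,0,0,0,0,0],[-8,0,0,0,0,0],[-12,0,0,0,0,0],[-20,0,0,0,0,0],[-30,0,0,0,0,0],[-36,0,0,0,0,0],[0,0,-40,0,0,0],[0,0,-40,0,0,0],[0,0,-40,0,0,0],[0,0,-40,0,0,0],[0,0,0,0,0,0],[0,0,0,0,0,0]]'; python3 -c "
from rig import arm; print(arm.read_state()['joints'].round(2))"
```

```text
clock: 13.4
tcp_pos: [584.6, 30.8, 82.5]
orientation: [[0.968, 0.249, -0.007], [0.249, -0.968, -0.002], [-0.008, -0.0, -1.0]]
force: [-7.8, -4.3, 3.1]
opening: 0.445
finger_force: 81.4
clock: 14.6
tcp_pos: [481.6, 4.3, 243.9]
orientation: [[0.969, 0.249, 0.003], [0.249, -0.969, -0.0], [0.003, 0.001, -1.0]]
force: [-0.1, -0.0, -1.6]
opening: 0.449
finger_force: 80.8
[-0.14  0.13  1.7   0.    1.31  1.18]
```

```bash
python3 -m jog '[[0,0,-30,0,0,0.12],[0,0,-30,0,0,0.121],[0,0,-40,0,0,0],[0,0,-40,0,0,0],[0,0,-40,0,0,0],[0,0,-40,0,0,0],[0,0,-30,0,0,0],[0,0,0,0,0,0],[0,0,0,0,0,0]]'; python3 -c "
from rig import arm; print(arm.read_state()['joints'].round(3))"
```

```text
clock: 15.5
tcp_pos: [481.6, 4.3, 491.3]
orientation: [[1.0, 0.01, -0.002], [0.01, -1.0, 0.0], [-0.002, -0.0, -1.0]]
force: [0.2, -0.5, -1.5]
opening: 0.452
finger_force: 80.8
[-0.136  0.094  1.149 -0.     1.9    1.425]
```

```bash
python3 -m jog '[[0,0,0,0,0,0.073],[0,0,0,0,0,0.073],[20,0,0,0,0.13,0],[20,0,0,0,0.13,0],[20,0,0,0,0.13,0],[20,0,0,0,0.13,0],[20,0,0,0,0.13,0],[20,0,0,0,0.13,0],[0,0,0,0,0,0],[0,0,0,0,0,0]]'; python3 -c "
from rig import arm; print(arm.read_state()['joints'].round(3))"
```

```text
clock: 16.5
tcp_pos: [590.3, -10.6, 527.2]
orientation: [[0.709, -0.135, 0.692], [-0.097, -0.991, -0.095], [0.698, 0.0, -0.716]]
force: [-0.2, 0.7, -1.1]
opening: 0.451
finger_force: 80.8
[-0.136 -0.133  1.521 -0.     0.98   1.571]
```

```bash
python3 -m jog '[[40,0,0,0,0.132,0],[40,0,0,0,0.132,0],[40,0,0,0,0.132,0],[40,0,0,0,0.132,0],[40,0,0,0,0.132,0],[40,0,0,0,0.132,0],[0,0,0,0,0,0],[0,0,0,0,0,0],[0,0,0,0,0,0]]'; python3 - <<'E'
from h import *
print(arm.read_state()['joints'].round(3))
im=optics.get_image("scene"); cv2.imwrite("pics/end.png",im)
E
```

```text
clock: 17.4
tcp_pos: [695.0, -25.0, 740.9]
orientation: [[0.007, -0.135, 0.991], [-0.001, -0.991, -0.135], [1.0, 0.0, -0.007]]
force: [0.6, -0.6, -0.6]
opening: 0.454
finger_force: 80.8
[-0.136 -0.133  1.602  0.003  0.109  1.568]
```

View pics/end.png

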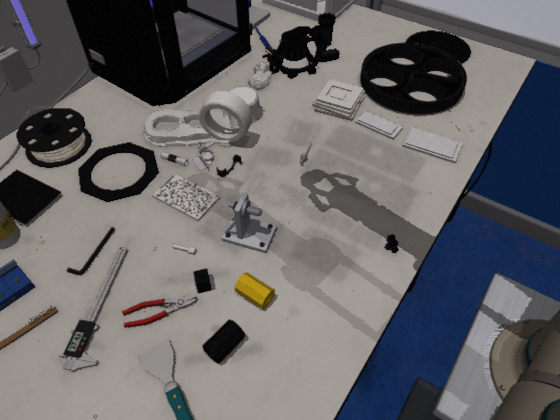

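Joint 5 is right at its range stop. I'll ease back about 5 degrees, check, and hand in.

```bash
python3 -m jog '[[0,0,0,0,-0.04,0],[0,0,0,0,-0.04,0],[0,0,0,0,0,0],[0,0,0,0,0,0],[0,0,0,0,0,0],[0,0,0,0,0,0],[0,0,0,0,0,0],[0,0,0,0,0,0]]'; python3 - <<'E'
from h import *
s=arm.read_state(); print(s['joints'].round(3),s['joint_velocities'].round(3))
im=optics.get_image("wrist"); cv2.imwrite("pics/endw.png",im)
E
```

```text
clock: 18.25
tcp_pos: [694.2, -24.8, 742.1]
orientation: [[0.084, -0.135, 0.987], [-0.011, -0.991, -0.135], [0.996, 0.0, -0.085]]
force: [0.4, 0.3, -1.4]
opening: 0.452
finger_force: 80.8
[-1.360e-01 -1.330e-01  1.536e+00  1.000e-03  2.530e-01  1.570e+00] [ 0.001 -0.002 -0.004  0.     0.001 -0.   ]
```

View pics/endw.png

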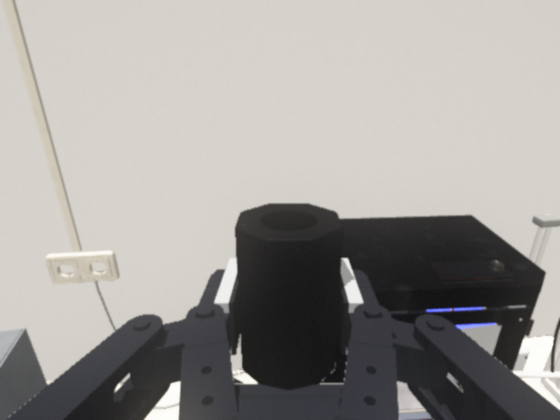

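The spacer is held upright in the fingers with the gauged mouth up, at (288,220). It is still and touches nothing else.

```bash
python3 -c "
from rig import arm; print(arm.sign_off())"
```

```text
the job is handed in; nothing more can be done
None
```

I gauged the right-hand black spacer: its first end went fully home on the pin, so that end is the bore. I handed in with the spacer held still, upright and bore up, touching only the gripper, about 74 cm above the bench rather than 15 cm because of the wrist's joint range; no verdict came back.

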